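Pack the candle gift tray

TASK

Pack the gift tray with the four finished goods, each stood upright on the floor of its own bay: the lidded jar candle in the big square bay, the lidded candle tin in the shorter wide bay beside it, the closed carton of wax melts in the long narrow bay, and the amber bottle with the flat cap in the small square bay. Set them down gently, do not let them drop. Leave the jar and the tin that still wear their wooden pegs, the dropper bottle and the opened carton standing where they are.

Things in the scene. Friction and masses are not known exactly. Their poses are not given: they have to be found in the camera images.
- gift_tray: Plywood tray 162 x 170 mm, fixed, any yaw. Floor 6 thick; walls and partitions 6 thick, top edge 24 above the bench. Origin: centre of its underside. Bay centres (x, y) in its axes and clear size (x by y), mm: big square (-33, 37), 84 x 84; shorter wide bay beside it (-33, -45), 84 x 68; long narrow (45, 33), 60 x 92; small square (45, -49), 60 x 60.
- jar_candle: Finished jar candle: frosted white glass jar, diameter 60 mm, with a flat round wooden lid (diameter 61, its top 82 mm above the underside). About 0.26 kg. Its origin is the centre of its underside, z up. Loose, stands upright on the bench at the start, any yaw.
- tin_candle: Finished tin candle: round aluminium tin, diameter 49 mm, with its metal lid on (lid diameter 51, top at 42 mm, lid covers the upper 12 mm). About 0.09 kg. Its origin is the centre of its underside, z up. Loose, stands upright on the bench at the start, any yaw.
- melt_carton: Closed kraft cardboard carton of wax melts, flat closed top: 72 mm long (its x), 28 mm thick (its y), 54 mm high, stiff. About 0.08 kg. Its origin is the centre of its underside, z up. Loose, stands upright on the bench at the start, any yaw.
- amber_bottle: Finished amber glass bottle of room scent, diameter 34 mm up to 54 mm height, with a broad flat black screw cap (diameter 32, top at 82 mm) and a paper label. About 0.09 kg. Its origin is the centre of its underside, z up. Loose, stands upright on the bench at the start, any yaw.
- jar_pegged: Look-alike, not finished: the same frosted jar, diameter 60 mm, 70 mm high, without lid: wax in view, and a wooden clothes-peg 70 mm long (along its x) lying across the rim, its top at 79 mm. Its origin is the centre of its underside, z up. Loose, stands upright on the bench at the start, any yaw.
- tin_pegged: Look-alike, not finished: aluminium tin, diameter 50 mm, 38 mm high, without lid: wax in view, and a wooden clothes-peg 70 mm long (along its x) across the rim, its top at 47 mm. Its origin is the centre of its underside, z up. Loose, stands upright on the bench at the start, any yaw.
- dropper_bottle: Look-alike, the bench's own: the same amber bottle, diameter 34 mm, but with a narrow black collar (diameter 23) and a slender rubber dropper bulb (diameter 12, top at 106 mm) in place of the flat cap. Its origin is the centre of its underside, z up. Loose, stands upright on the bench at the start, any yaw.
- opened_carton: Look-alike, used: the same kraft carton, 72 x 28 x 54 mm, but open on top, one sees into it, and its lid flap stands up along one long side to 78 mm. Its origin is the centre of its underside, z up. Loose, stands upright on the bench at the start, any yaw.
Things that resemble listed ones, but are neither listed nor needed, are in the scene too. Leave any purple or turquoise look-alike of the jar_candle alone.

How it is judged (in metres and radians):
At the end, for the whole second after the job is handed in: The four finished goods each stand upright (within 0.12 rad) on the floor of their own bay (underside 3 to 10 mm above the tray's), anywhere free inside its walls, at rest; the four look-alikes still stand within 30 mm of where they began (x of jar_candle in the frame of gift_tray between -0.047 and -0.019 m and y of jar_candle in the frame of gift_tray between 0.023 and 0.051 m and z of jar_candle in the frame of gift_tray between 0.003 and 0.01 m and angle between each of jar_candle, tin_candle, melt_carton, amber_bottle, jar_pegged, tin_pegged, dropper_bottle, opened_carton's own z axis and vertical below 0.12 rad and linear speed of each of jar_candle, tin_candle, melt_carton, amber_bottle below 0.02 m/s and angular speed of each of jar_candle, tin_candle, melt_carton, amber_bottle below 0.2 rad/s and x of tin_candle in the frame of gift_tray between -0.052 and -0.014 m and y of tin_candle in the frame of gift_tray between -0.056 and -0.034 m and z of tin_candle in the frame of gift_tray between 0.003 and 0.01 m and x of melt_carton in the frame of gift_tray between 0.027 and 0.063 m and y of melt_carton in the frame of gift_tray between 0.015 and 0.051 m and z of melt_carton in the frame of gift_tray between 0.003 and 0.01 m and x of amber_bottle in the frame of gift_tray between 0.03 and 0.06 m and y of amber_bottle in the frame of gift_tray between -0.064 and -0.034 m and z of amber_bottle in the frame of gift_tray between 0.003 and 0.01 m and distance of each of jar_pegged, tin_pegged, dropper_bottle, opened_carton from where it was at the start of the episode below 0.03 m); the robot touches nothing.
It fails at once if a finished thing is let fall instead of being set down (faster than 0.7 m/s while out of the fingers) ((linear speed of jar_candle above 0.7 m/s and contact force between jar_candle and the fingers below 0.05 N) or (linear speed of tin_candle above 0.7 m/s and contact force between tin_candle and the fingers below 0.05 N) or (linear speed of melt_carton above 0.7 m/s and contact force between melt_carton and the fingers below 0.05 N) or (linear speed of amber_bottle above 0.7 m/s and contact force between amber_bottle and the fingers below 0.05 N)).
It fails at once if a look-alike is shifted by more than 30 mm or tipped ((distance of jar_pegged from where it was at the start of the episode above 0.03 m or angle between jar_pegged's own z axis and vertical above 0.35 rad) or (distance of tin_pegged from where it was at the start of the episode above 0.03 m or angle between tin_pegged's own z axis and vertical above 0.35 rad) or (distance of dropper_bottle from where it was at the start of the episode above 0.03 m or angle between dropper_bottle's own z axis and vertical above 0.35 rad) or (distance of opened_carton from where it was at the start of the episode above 0.03 m or angle between opened_carton's own z axis and vertical above 0.35 rad)).
It also fails if it takes over 112 s, if anything falls off the work surface, if the arm or the gripper's body presses on something with over 40 N, if the wrist force passes 120 N, or if a joint passes its speed limit or range.

ROBOT

A 6-joint arm with a two-finger parallel gripper is mounted at the origin on the work surface. World frame = base frame: x ahead of the robot, y to its left, z up, the work surface at z = 0. Lengths are in mm, angles in rad, forces in N, time in s.
With the tool pointing down it reaches from about 325 to 775 mm from the base axis. Payload 5.5 kg.
Tool frame: the origin (TCP) lies on the centre line of the jaws, within the pads' length; the fingertips stand 14 mm ahead of it and the grasp point (between the pads) lies 5 mm behind it; z points along the fingers, x is the direction in which the jaws open and shut, and the axes are right-handed (so a half turn about z gives the same grasp; the last joint's range is limited). The gripper opens to 88 mm and grips with 3 to 60 N. Pads are 20 mm wide; open, the fingers measure 115 mm over their backs; the gripper's body (75 mm by 178 mm) begins 61 mm behind the grasp point.
Start: joints at [-0.057, 0.091, 1.231, -0, 1.82, -0.057], TCP at [600.014, -0.003, 236.631] pointing down, gripper open.
Joint ranges: [-2.87, 2.87], [-0.86, 2.18], [0.17, 2.46], [-1.51, 4.65], [0.06, 2.69], [-2.65, 2.65]. Speed limits (rad/s): [2.57, 2.57, 3.01, 3.14, 3.14, 3.14].

INTERFACE

Orientations are given as a unit quaternion [x, y, z, w].
In Python, from bench import bot gives the robot as it stands. Calls block until the motion is done:
- bot.move_pose(position, orientation): joint-space move of the TCP to a pose.
- bot.servo_line(position, speed=150, orientation=None): straight line of the TCP; orientation=None keeps the orientation; speed is the mean speed in mm/s.
- bot.movej(angles): joint-space move.
- bot.gripper_open() and bot.clamp(grasp_force=None): open the fingers fully, or close them until they stop; grasp_force is the grip in N (None keeps the last).
- bot.pause(seconds).
- bot.solve_ik(position, orientation): joint angles nearest the present ones, or None.
- bot.snapshot(name): name is "scene" or "side" or "wrist"; returns (picture, depth): 420x560x3 uint8, blue, green, red; 420x560 float32, mm along the optical axis (not along the pixel's ray), 0 where there is no reading.
- bot.camera_info(name): a dict with "mtx" (3x3 intrinsics, pixels), "R" (3x3) and "t" (3): a world point X has camera coordinates R X + t; the wrist camera has in their place "tool_from_camera" (4x4, takes a point from camera to tool coordinates, whose origin is the TCP and whose axes are the tool frame's). Camera axes: x right, y down, z forward; pixel columns grow to the right and rows downward; lengths in mm; the calibration is good to about 2 mm. A picture is of the moment at which its call begins: read the wrist's pose just before it. camera_info takes no time and is no camera call.
A pose or a line that the arm cannot do raises bot.IKError and nothing moves.
- bot.finish_job(): hands the job in, once; it reports no verdict.
Trained networks look in the newest picture that a camera, given by its name, has taken for a name from the list of things; names that differ only in an ending like _2 or _b are one class to them, and where a whole thing is asked for, a point or a joint stands for the part that bears it (a point fixed in the world has none). Each returns a list of dicts, best first, with "p" (0 to 1); they miss things now and then, are a little off and sometimes report something else, mostly with a low value. They report only what shows in the picture. A call takes as long as a camera call. They do not tell look-alikes from the thing itself.
- bot.boxes_of(camera, target): "bbox" ([left, top, right, bottom] in pixels, round what is visible of it).
- bot.trace(camera, target): "region" (420x560 bool, what is visible of it) and "bbox" ([left, top, right, bottom] in pixels, round what is visible of it).
- bot.spot_point(camera, target): "xy" ([column, row] in pixels: a listed point, or the origin of a listed thing).
Readings, each from a call of its own:
- bot.read_t(): time.
- bot.read_joints(): joint angles.
- bot.read_joint_velocities(): joint speeds.
- bot.read_tau(): joint torques, N m.
- bot.read_ee_pos(): TCP position.
- bot.read_eef_rot(): TCP orientation.
- bot.read_ft_force(): force on the tool from outside, world axes, zero at the start.
- bot.read_wrist_torque(): the same for the moment, N m.
- bot.read_width(): finger opening in mm.
Only numpy, scipy, OpenCV 4.12 (cv2) and the standard library are available. Lean on these libraries where they do the work, as an engineer would, in place of code of your own. Each camera call takes 0.05 s, during which the arm holds its last target.

## Working session

There is one attempt and no reset: what is moved stays moved. The work goes in short steps, each a Python script; the robot and the scene stay as the last script left them, time stands still between calls to the robot, and variables do not carry over. Pictures are saved under pics/ and viewed, and the job is handed in when it is done.

```bash
ls; mkdir -p pics; python3 - <<'E'
from bench import bot
import cv2
for n in ["scene","side","wrist"]:
    p,d=bot.snapshot(n); cv2.imwrite(f"pics/{n}0.png",p); i=bot.camera_info(n); print(n,{k:(v.tolist() if hasattr(v,'tolist') else v) for k,v in i.items()})
print(bot.read_t())
E
```

```text
pics
scene {'mtx': [[413.42779218890394, 0.0, 273.25070700890404], [0.0, 413.42779218890394, 210.57025171973103], [0.0, 0.0, 1.0]], 'R': [[-0.2358427800934099, 0.9717385146659303, -0.010121373062153712], [0.7568112227915805, 0.1771261815253992, -0.6291765164681082], [-0.6096022934131103, -0.15604670753682404, -0.7771965445962775]], 't': [62.8247727871906, -357.84293772553406, 1379.914209161389]}
side {'mtx': [[467.1269515620196, 0.0, 287.49864471234054], [0.0, 467.1269515620196, 211.50476468890093], [0.0, 0.0, 1.0]], 'R': [[0.7119733062554577, -0.7020683456423343, 0.013930155300919525], [-0.40059786169586314, -0.4223825884264869, -0.8130893568353005], [0.5767281546659346, 0.5733175272405131, -0.5819722060154155]], 't': [-353.9989705895425, 262.3730898892746, 1002.1717370265445]}
wrist {'mtx': [[290.08105338600666, 0.0, 280.8115089653541], [0.0, 290.08105338600666, 209.24045023028623], [0.0, 0.0, 1.0]], 'tool_from_camera': [[0.9999999750427351, 0.00011997995232146131, -0.00018846574898400878, -1.3596523632363189], [-6.123172661504237e-05, 0.9584483896474825, 0.2852659822565985, -78.50059149739107], [0.00021486089256752468, -0.2852659635970568, 0.9584483730738123, -147.39142121519555], [0.0, 0.0, 0.0, 1.0]]}
0.15
```

View pics/scene0.png

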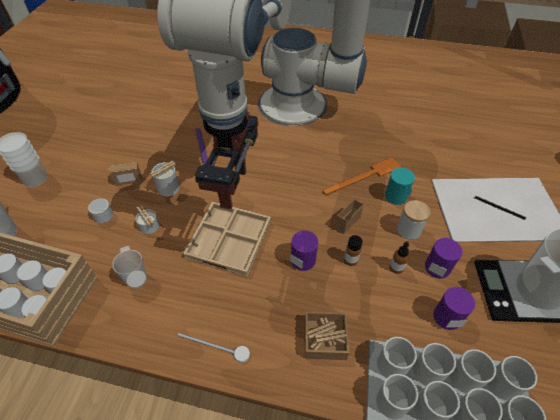

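View pics/side0.png

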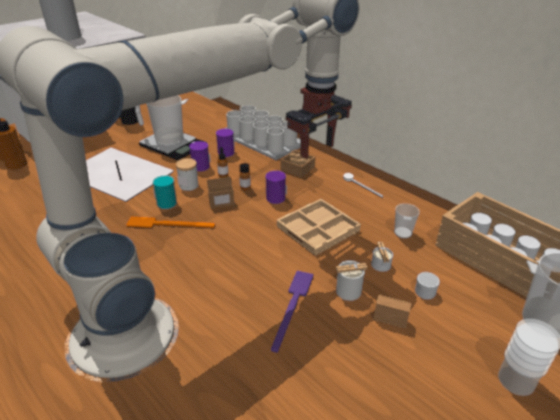

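View pics/wrist0.png

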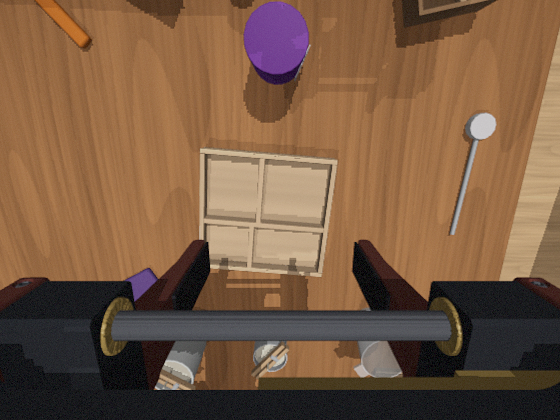

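```bash
cat > h.py <<'E'
from bench import bot
import numpy as np, cv2
from scipy.spatial.transform import Rotation as Rn
def cam_T(name,pose=None):
    i=bot.camera_info(name)
    if name=="wrist":
        p,q=pose; T=np.eye(4); T[:3,:3]=Rn.from_quat(q).as_matrix(); T[:3,3]=p
        W=T@np.array(i["tool_from_camera"])
    else:
        R=np.array(i["R"]);t=np.array(i["t"]); W=np.eye(4); W[:3,:3]=R.T; W[:3,3]=-R.T@t
    return np.array(i["mtx"]),W
def shot(name):
    pose=(np.array(bot.read_ee_pos()),np.array(bot.read_eef_rot())) if name=="wrist" else None
    p,d=bot.snapshot(name); K,W=cam_T(name,pose)
    v,u=np.mgrid[:420,:560]
    c=np.stack([(u-K[0,2])/K[0,0]*d,(v-K[1,2])/K[1,1]*d,d],-1)
    P=c@W[:3,:3].T+W[:3,3]; P[d<=0]=np.nan
    return p,d,P,K,W
def q(a): # tool down, tool x along world angle a
    # a=0 -> tool x = ...
    c,s=np.cos(a),np.sin(a)
    return Rn.from_matrix(np.array([[c,s,0],[s,-c,0],[0,0,-1]])).as_quat()
E
python3 - <<'E'
from h import *
print(bot.read_ee_pos(),Rn.from_quat(bot.read_eef_rot()).as_matrix().round(3).tolist())
p,d,P,K,W=shot("scene")
for n,(u,v) in dict(jar=(414,210),tin=(99,206),cartA=(125,167),cartB=(347,210),amb=(355,240),drop=(402,262),jp=(166,168),tp=(147,213),teal=(401,172),purp=(305,238),tray=(228,240)).items():
    print(n,P[v,u].round(1))
a=cv2.resize(p[150:240,80:180],None,fx=4,fy=4,interpolation=3);b=cv2.resize(p[180:290,290:440],None,fx=4,fy=4,interpolation=3)
cv2.imwrite("pics/za.png",a);cv2.imwrite("pics/zb.png",b)
E
```

```text
[5.99794042e+02 7.79096977e-03 2.35774025e+02] [[1.0, 0.0, -0.001], [0.0, -1.0, 0.0], [-0.001, -0.0, -1.0]]
jar [449.5 388.8  83.6]
tin [ 583.3 -377.2   45.1]
cartA [ 449.  -368.7   55.3]
cartB [443.8 235.5  33.7]
amb [567.1 262.9  82.3]
drop [580.  374.2  50.6]
jp [ 447.4 -244.9   78. ]
tp [ 577.6 -247.7   46.7]
teal [329.4 352.9  83.9]
purp [586.  152.4  80.3]
tray [585.4 -37.6   9.2]
```

View pics/za.png

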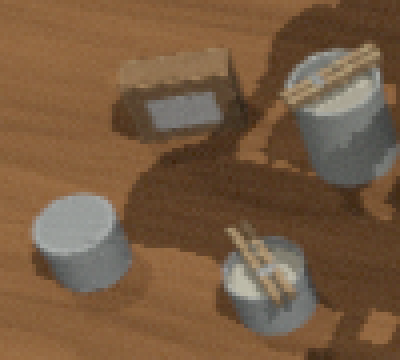

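View pics/zb.png

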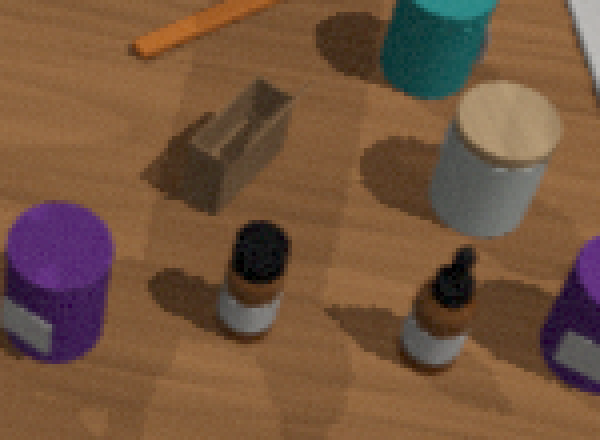

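```bash
cat >> h.py <<'E'
def top(P,c,r,zlo,zhi):
    m=(np.hypot(P[...,0]-c[0],P[...,1]-c[1])<r)&(P[...,2]>zlo)&(P[...,2]<zhi)
    X=P[m]
    return X
def rep(P):
    for n,c,r,a,b in [("jar",(449,389),45,76,90),("tin",(583,-377),40,37,50),("cart",(449,-369),55,48,62),("amb",(567,263),32,76,90)]:
        X=top(P,c,r,a,b)
        if len(X)<15: print(n,"few",len(X)); continue
        xy=X[:,:2].astype(np.float32)
        if n=="cart": f=cv2.minAreaRect(xy)
        else: f=cv2.minEnclosingCircle(xy)
        print(n,len(X),"med z %.1f"%np.median(X[:,2]),"mean",xy.mean(0).round(1),"fit",np.round(np.hstack(f),1))
E
python3 - <<'E'
from h import *
p,d,P,K,W=shot("scene"); rep(P)
p,d,P,K,W=shot("wrist"); np.save("trayP.npy",P)
bot.move_pose([520,-340,280],q(0)); 
p,d,P,K,W=shot("wrist"); rep(P); cv2.imwrite("pics/w1.png",p); np.save("w1P.npy",P)
p,d,P,K,W=shot("scene"); rep(P); cv2.imwrite("pics/s1.png",p); np.save("s1P.npy",P)
print(bot.read_t())
E
```

```text
jar 436 med z 82.4 mean [447.9 395.4] fit [445.6 395.6  32. ]
tin 261 med z 42.7 mean [ 582.2 -380.2] fit [ 580.  -382.    27.1]
cart 243 med z 54.2 mean [ 450.5 -373.2] fit [ 449.  -374.3   32.5   71.4   26.7]
amb 151 med z 82.4 mean [569.9 264.1] fit [568.3 264.3  16.3]
jar few 0
tin 990 med z 41.8 mean [ 577.8 -381.9] fit [ 578.1 -382.8   25.3]
cart 1104 med z 53.5 mean [ 446.8 -374.6] fit [ 446.6 -376.    28.8   72.3   25.5]
amb few 0
jar 430 med z 82.4 mean [447.9 395.5] fit [446.  395.1  31.2]
tin 258 med z 42.9 mean [ 582.3 -380. ] fit [ 580.1 -381.    27.3]
cart 247 med z 54.1 mean [ 450.6 -373.3] fit [ 447.8 -375.2   34.3   72.5   25.5]
amb 146 med z 82.1 mean [569.4 264. ] fit [568.1 263.5  16.5]
1.725
```

View pics/w1.png

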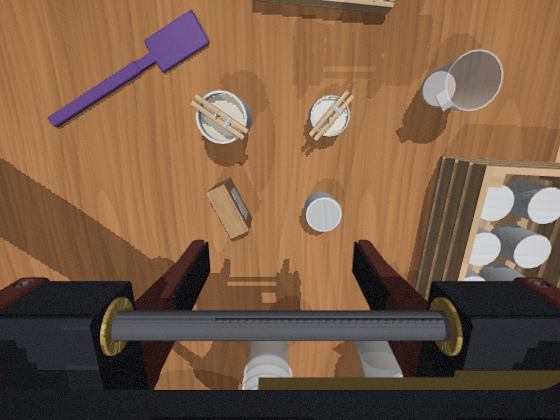

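View pics/s1.png

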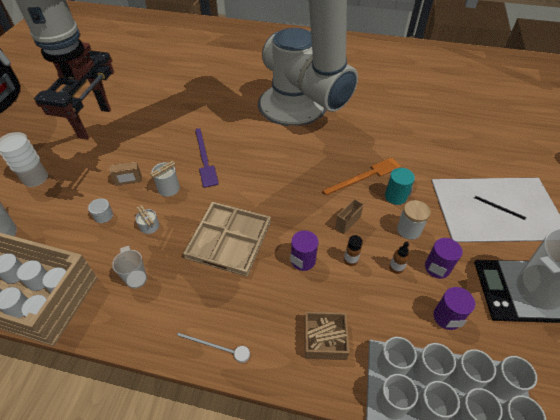

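```bash
python3 - <<'E'
from h import *
bot.move_pose([590,-60,280],q(0)); 
p,d,P,K,W=shot("wrist"); np.save("w2P.npy",P);cv2.imwrite("pics/w2.png",p)
# rectified at z=24, 3px/mm, x 480..720, y -150..90
def rect(p,K,W,z,x0,y0,n=240,s=3):
    R=W[:3,:3].T;t=-R@W[:3,3]
    gx,gy=np.meshgrid(x0+np.arange(n*s)/s, y0+n-np.arange(n*s)/s)
    X=np.stack([gx,gy,np.full_like(gx,z)],-1)@R.T+t
    uv=X@K.T; return cv2.remap(p,(uv[...,0]/uv[...,2]).astype(np.float32),(uv[...,1]/uv[...,2]).astype(np.float32),1)
r1=rect(p,K,W,24,470,-160)
cv2.imwrite("pics/r1.png",cv2.resize(r1,(600,600)))
p,d,P,K,W=shot("scene"); 
print(bot.read_t())
bot.move_pose([505,300,280],q(0)); 
p,d,P,K,W=shot("wrist"); rep(P); cv2.imwrite("pics/w3.png",p)
p,d,P,K,W=shot("scene"); np.save("s2P.npy",P); cv2.imwrite("pics/r2.png",cv2.resize(rect(p,K,W,24,470,-160),(600,600)))
print(bot.read_t())
E
```

```text
2.9333
jar 2398 med z 81.4 mean [443.4 396.2] fit [443.  395.6  30.5]
tin few 0
cart few 0
amb 489 med z 81.5 mean [565.1 264.7] fit [565.4 263.9  15.8]
4.4167
```

View pics/r1.png

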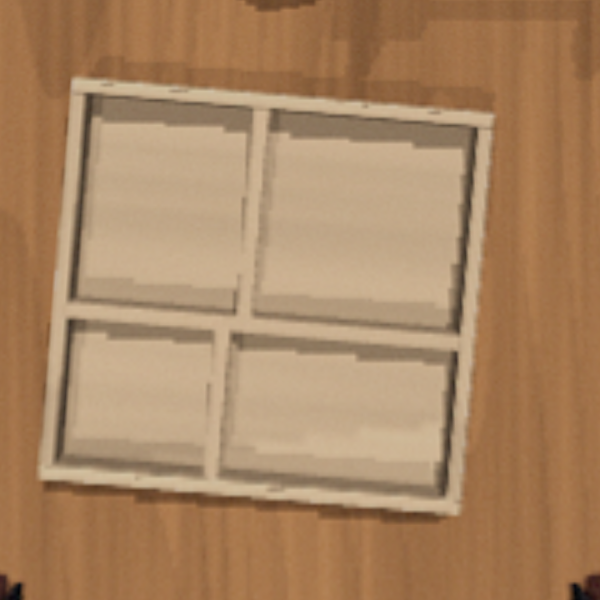

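View pics/w3.png

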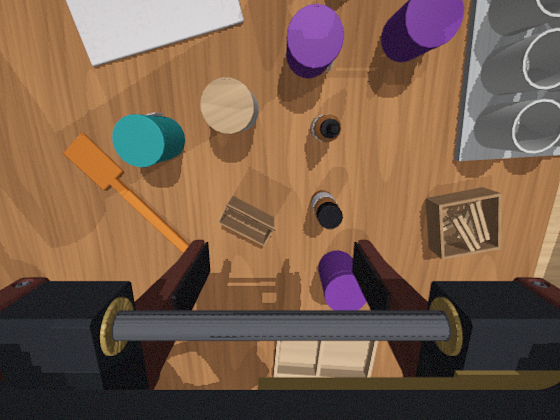

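View pics/r2.png

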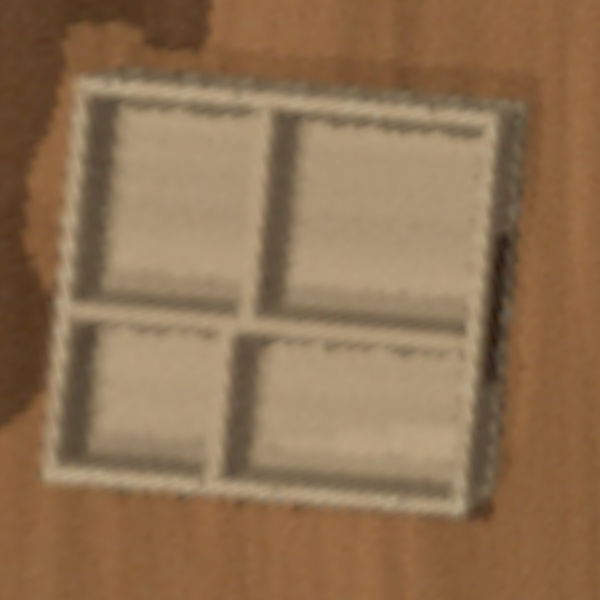

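```bash
cat >> h.py <<'E'
TC=np.array([577.,-38.4]);A=np.deg2rad(-5.0)
ty=np.array([np.cos(A),np.sin(A)]);tx=np.array([ty[1],-ty[0]])
def bay(x,y): return TC+x*tx+y*ty
E
python3 - <<'E'
from h import *
Ps=[np.load(f).reshape(-1,3) for f in ("s1P.npy","w1P.npy","s2P.npy")]
w=np.load("w1P.npy"); X=top(w,(447,-376),50,49,58)[:,:2]
x=X-X.mean(0); print("pca",np.rad2deg(np.arctan2(*np.linalg.eigh(x.T@x)[1][::-1,0])))
w2=np.load("w2P.npy")
for n,b in dict(jar=(-33,37),tin=(-33,-45),cart=(45,33),amb=(45,-49)).items():
    c=bay(*b); X=top(w2,c,22,-20,40); print(n,c.round(1),"floor z",np.median(X[:,2]).round(1))
m=(abs((w2[...,:2]-TC)@tx)<90)&(abs((w2[...,:2]-TC)@ty)<95)&(w2[...,2]>20)&(w2[...,2]<30); print("wall",np.median(w2[m][:,2]))
for n,c,own in [("tin",(579,-382),30),("cart",(447.5,-375.5),45),("jar",(444.5,395.5),35),("amb",(566.8,264),20)]:
    for a in range(0,180,15):
        a_=np.deg2rad(a); u=np.array([np.cos(a_),np.sin(a_)]); v=np.array([-u[1],u[0]])
        o=[]
        for i,P in enumerate(Ps):
            if i==1: P=P[P[:,2]<130] 
            r=P[:,:2]-c; k=(abs(r@u)<100)&(abs(r@v)<50)&(P[:,2]<130)&(P[:,2]>5)
            f=(abs(r@u)<63)&(abs(r@v)<16)&(np.hypot(*r.T)>own)&(P[:,2]>12)&(P[:,2]<130)
            o.append((round(float(P[k][:,2].max(initial=0))),int(f.sum())))
        print(n,a,o)
for nm,p in [("cart",(447.5,-375.5,40)),("tin",(579,-382,40)),("jar",(444.5,395.5,40)),("amb",(566.8,264,40))]:
    print(nm,[(a,[round(float(z),2) for z in s][5]) if s is not None else (a,None) for a in range(-180,180,30) for s in [bot.solve_ik(p,q(np.deg2rad(a)))]])
E
```

```text
pca -154.30672865195083
jar [616.7  -8.8] floor z 5.5
tin [535.   -1.6] floor z 5.5
cart [606.  -86.1] floor z 5.5
amb [524.3 -79. ] floor z 5.6
wall 23.38366251942287
tin 0 [(47, 0), (45, 0), (48, 0)]
tin 15 [(47, 0), (45, 0), (48, 0)]
tin 30 [(57, 0), (52, 0), (57, 0)]
tin 45 [(47, 0), (45, 0), (48, 0)]
tin 60 [(47, 0), (45, 0), (48, 0)]
tin 75 [(48, 0), (48, 0), (49, 0)]
tin 90 [(47, 0), (45, 0), (48, 0)]
tin 105 [(47, 0), (45, 0), (48, 0)]
tin 120 [(50, 0), (48, 0), (49, 0)]
tin 135 [(47, 0), (45, 0), (48, 0)]
tin 150 [(47, 0), (45, 0), (48, 0)]
tin 165 [(57, 0), (55, 0), (55, 0)]
cart 0 [(59, 0), (56, 0), (59, 0)]
cart 15 [(59, 0), (56, 0), (59, 0)]
cart 30 [(59, 0), (56, 0), (59, 0)]
cart 45 [(81, 0), (56, 0), (81, 0)]
cart 60 [(80, 0), (80, 0), (81, 0)]
cart 75 [(73, 0), (71, 0), (74, 0)]
cart 90 [(81, 0), (80, 0), (81, 0)]
cart 105 [(81, 0), (80, 0), (82, 0)]
cart 120 [(73, 0), (71, 0), (74, 0)]
cart 135 [(59, 0), (56, 0), (59, 0)]
cart 150 [(59, 0), (56, 0), (59, 0)]
cart 165 [(59, 0), (56, 0), (59, 0)]
jar 0 [(87, 0), (0, 0), (87, 0)]
jar 15 [(87, 0), (0, 0), (87, 0)]
jar 3
[... 712 characters left out ...]
), (86, 0)]
amb 165 [(86, 0), (0, 0), (86, 0)]
cart [(-180, 2.39), (-150, 1.86), (-120, 1.34), (-90, 0.81), (-60, 0.29), (-30, -0.23), (0, -0.76), (30, -1.28), (60, -1.8), (90, -2.33), (120, None), (150, None)]
tin [(-180, 2.51), (-150, 1.99), (-120, 1.46), (-90, 0.94), (-60, 0.41), (-30, -0.11), (0, -0.63), (30, -1.16), (60, -1.68), (90, -2.2), (120, None), (150, None)]
jar [(-180, -2.47), (-150, None), (-120, None), (-90, 2.24), (-60, 1.72), (-30, 1.19), (0, 0.67), (30, 0.15), (60, -0.38), (90, -0.9), (120, -1.42), (150, -1.95)]
amb [(-180, None), (-150, None), (-120, 2.48), (-90, 1.95), (-60, 1.43), (-30, 0.91), (0, 0.38), (30, -0.14), (60, -0.67), (90, -1.19), (120, -1.71), (150, -2.24)]
```

```bash
cat >> h.py <<'E'
ZT=230
def go(p,a,sp=350):
    bot.servo_line(list(p),speed=sp,orientation=q(np.deg2rad(a)))
def pick(c,a,tip,F,via=None):
    bot.gripper_open()
    bot.move_pose([c[0],c[1],ZT],q(np.deg2rad(a)))
    go([c[0],c[1],tip+14+50],a,250); go([c[0],c[1],tip+14],a,100)
    bot.clamp(F); print("width",bot.read_width(),"tcp",np.round(bot.read_ee_pos(),1))
    go([c[0],c[1],tip+14+30],a,80); go([c[0],c[1],ZT],a,200)
    print("lifted width",bot.read_width(),"F",np.round(bot.read_ft_force(),1),"t",bot.read_t())
def place(c,a,tip,lead=6.5):
    go([c[0],c[1],ZT],a,250); bot.pause(.2)
    f0=bot.read_ft_force()[2]
    go([c[0],c[1],tip+14+40],a,180); go([c[0],c[1],tip+14+lead+3],a,60)
    bot.pause(.2); f0=bot.read_ft_force()[2]
    for z in np.arange(lead+2,lead-2.6,-.5):
        go([c[0],c[1],tip+14+z],a,15); f=bot.read_ft_force()[2]
        if f-f0>2.0: break
    print("touch lead",z,"dF",f-f0,"tcp",np.round(bot.read_ee_pos(),1))
    bot.gripper_open(); bot.pause(.2)
    go([c[0],c[1],tip+14+70],a,120); go([c[0],c[1],ZT],a,300)
    print("t",bot.read_t())
E
python3 - <<'E'
from h import *
pick((447.3,-375.5),25.5,24,15)
p,d=bot.snapshot("side"); cv2.imwrite("pics/c1.png",p)
E
```

```text
width 27.647097367281955 tcp [ 447.4 -375.5   38. ]
lifted width 27.972091172007723 F [-1.1  0.2 -1.2] t 10.85
```

View pics/c1.png

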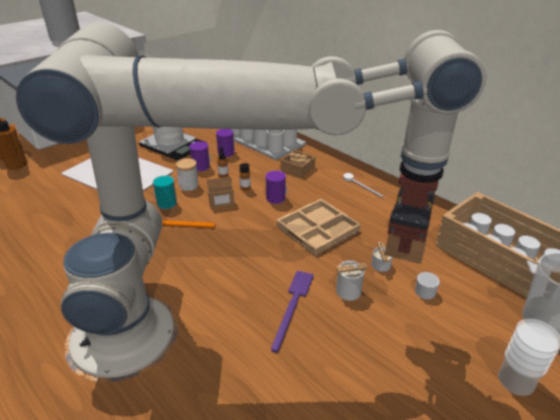

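The carton is in the jaws at about (410,235), 28 mm wide. Placing it next.

```bash
python3 - <<'E'
from h import *
place(bay(45,33),85,24)
p,d=bot.snapshot("wrist"); cv2.imwrite("pics/c2.png",p)
pick((579,-382),0,21,15)
p,d,P,K,W=shot("scene"); cv2.imwrite("pics/c3.png",p)
X=top(P,bay(45,33),50,52,66); print(X.mean(0), len(X), cv2.minAreaRect(X[:,:2].astype(np.float32)))
E
```

```text
touch lead 5.5 dF 3.170456209162712 tcp [606.  -86.1  44. ]
t 18.6333
width 50.249753025186344 tcp [ 579.1 -382.1   35.2]
lifted width 50.86092861253208 F [-0.7  1.  -1.1] t 23.5917
[609.95187193 -84.49272226  59.77393188] 346 ((607.494384765625, -85.4913558959961), (29.675682067871094, 74.17533111572266), 84.45634460449219)
```

View pics/c3.png

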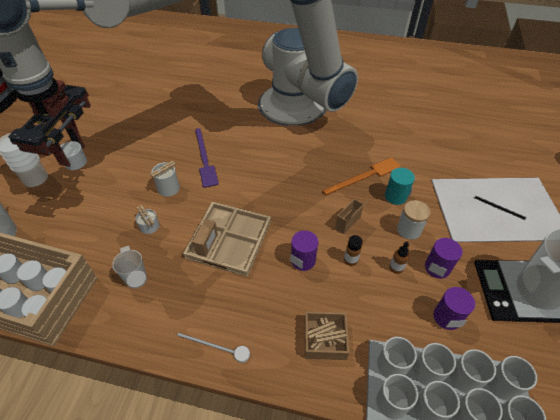

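The carton stands in the long narrow bay at scene pixel (204,236), with its top at 60 mm. The tin is in the jaws at (73,157). Placing the tin next, then fetching the jar.

```bash
python3 - <<'E'
from h import *
place(bay(-33,-45),85,21)
pick((444.3,395.6),-45,28,20)
p,d,P,K,W=shot("scene"); cv2.imwrite("pics/c4.png",p)
X=top(P,bay(-33,-45),35,42,56); print(X.mean(0), len(X), cv2.minEnclosingCircle(X[:,:2].astype(np.float32)))
E
```

```text
touch lead 6.0 dF 2.023231435256274 tcp [535.2  -1.6  41.2]
t 31.0833
width 60.4718885290526 tcp [444.5 395.7  42.4]
lifted width 60.281588149057356 F [ 0.7 -0.  -3.4] t 37.2
[538.75748761  -0.56901133  48.40277147] 289 ((537.5039672851562, -2.1495351791381836), 26.464736938476562)
```

View pics/c4.png

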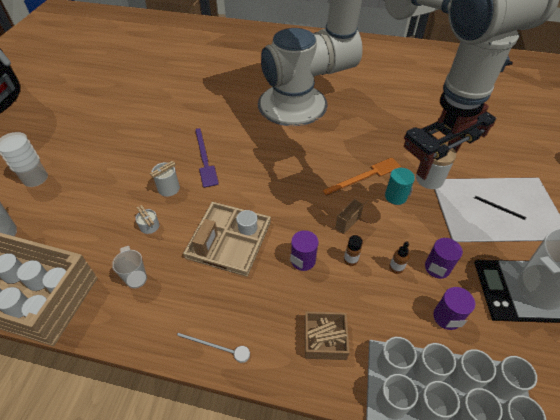

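The tin stands in the wide bay at (247,221), with its top at 48 mm. The jar is held at (436,170). Placing the jar next, then fetching the bottle.

```bash
python3 - <<'E'
from h import *
place(bay(-35,39),-45,28)
pick((566.8,264),-30,24,12)
p,d,P,K,W=shot("scene"); cv2.imwrite("pics/c5.png",p)
X=top(P,bay(-33,37),40,80,96); print(X.mean(0), len(X), cv2.minEnclosingCircle(X[:,:2].astype(np.float32)))
E
```

```text
touch lead 6.0 dF 3.5435344393946746 tcp [619.   -6.9  48.4]
t 44.7417
width 33.6153438126247 tcp [566.8 264.   38. ]
lifted width 33.62915432441605 F [ 0.8 -0.6 -1.6] t 49.75
[621.99516231  -5.23283595  88.17442241] 502 ((619.7410888671875, -6.038975238800049), 31.083681106567383)
```

View pics/c5.png

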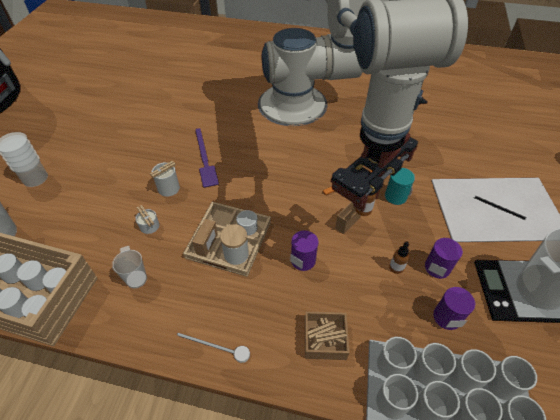

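The jar stands in the big bay at (233,243), with its top at 88 mm. The bottle is held at (368,206).

```bash
python3 - <<'E'
from h import *
place(bay(44,-50),-45,24)
bot.move_pose([480,60,300],q(0)); bot.move_pose([590,-60,290],q(0)); bot.pause(.3)
p,d,P,K,W=shot("wrist"); cv2.imwrite("pics/f1.png",p)
bot.move_pose([560,250,320],q(0)); bot.pause(.5)
p2,d,P2,K,W=shot("scene"); cv2.imwrite("pics/f2.png",p2)
for n,b,r,lo,hi in [("jar",(-35,39),40,80,96),("tin",(-33,-45),34,44,52),("cart",(45,33),48,54,64),("amb",(44,-50),25,80,96)]:
    for Q in (P,P2):
        X=top(Q,bay(*b),r,lo,hi)
        if len(X)<10: print(n,"few");continue
        xy=X[:,:2].astype(np.float32); f=cv2.minAreaRect(xy) if n=="cart" else cv2.minEnclosingCircle(xy)
        c=np.array(f[0])-TC; print(n,len(X),"z",np.median(X[:,2]).round(1),X[:,2].std().round(2),"tray xy",(c@tx).round(1),(c@ty).round(1),f[1:])
S=np.load("s2P.npy")
for n,c,r,lo,hi in [("jp",(447,-245),45,60,90),("tp",(578,-248),45,30,55),("drop",(580,374),45,45,112),("oc",(444,235),60,40,85)]:
    a,b=top(S,c,r,lo,hi),top(P2,c,r,lo,hi); print(n,len(a),len(b),(b.mean(0)-a.mean(0)).round(1))
print(bot.read_t())
E
```

```text
touch lead 5.5 dF 3.446699854266836 tcp [523.4 -77.9  43.9]
t 57.525
jar 2075 z 87.4 0.81 tray xy -35.0 37.6 (30.467281341552734,)
jar 504 z 88.6 1.91 tray xy -35.6 39.7 (31.328533172607422,)
tin 1183 z 47.7 0.88 tray xy -32.6 -45.9 (25.4013614654541,)
tin 275 z 48.8 1.6 tray xy -33.9 -44.6 (26.01519775390625,)
cart 1088 z 59.4 1.01 tray xy 45.2 31.8 ((28.419525146484375, 71.89734649658203), 84.88728332519531)
cart 322 z 60.2 1.8 tray xy 44.3 33.2 ((29.804996490478516, 73.92317962646484), 83.89556884765625)
amb 503 z 87.4 1.3 tray xy 44.0 -51.4 (16.07871437072754,)
amb 127 z 88.3 2.5 tray xy 41.9 -49.3 (17.662500381469727,)
jp 293 301 [ 0.4 -0.  -0.3]
tp 289 291 [-0.4  0.5  0. ]
drop 243 244 [-0.1  0.  -0.1]
oc 207 203 [ 0.4 -0.6  0.5]
60.9917
```

View pics/f1.png

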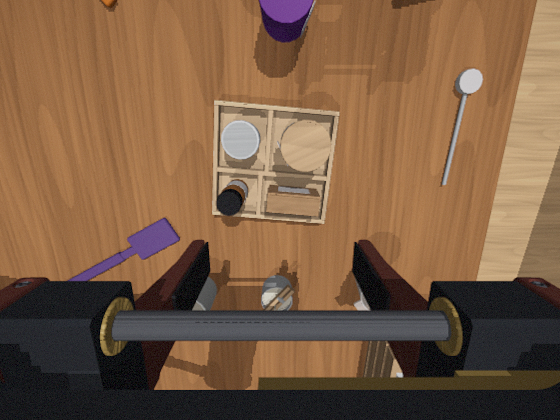

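View pics/f2.png

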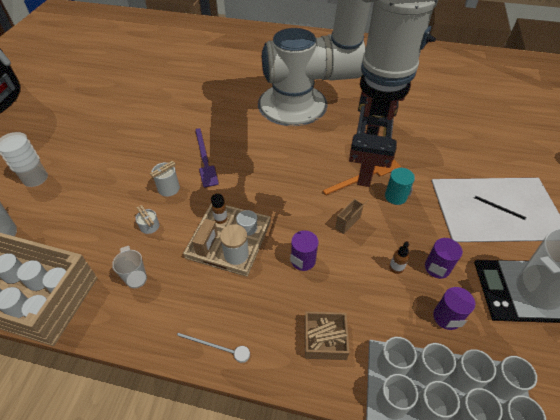

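All four goods stand upright in their bays. In the wrist view the tin is at (240,140), the jar at (305,147), the bottle at (230,200) and the carton at (293,200). The arm is clear, so I am handing in.

```bash
python3 - <<'E'
from h import *
print(np.abs(bot.read_joint_velocities()).max()); bot.finish_job()
E
```

```text
0.001238193779594667
the job is handed in; nothing more can be done
```

The tray is packed and the job is handed in, at about 61 of the 112 s. The carton, tin, jar and amber bottle each stand in their own bay. I lowered each one until the wrist force showed it touching the floor, then released it.

My last checks, from both the wrist and scene cameras:

| Thing | Tray x, y (mm), wrist camera | Top height (mm), wrist / scene | Expected top (mm) |
|---|---|---|---|
| Jar | (-35, 38) | 87.4 / 88.6 | 88 |
| Tin | (-33, -46) | 47.7 / 48.8 | 48 |
| Carton | (45, 32) | 59.4 / 60.2 | 60 |
| Bottle | (44, -51) | 87.4 / 88.3 | 88 |

- **Position and height:** All four are inside the allowed ranges, and the tops match the goods standing on the 6 mm floor. I judged upright from the pictures and the level tops; I did not measure the tilt.
- **Look-alikes:** All four moved less than 1 mm between the scene pictures. The first of those was taken before any grasp.
- **Disagreement:** The two cameras differed by about 1 to 3 mm throughout, close to the stated calibration error and well inside the tolerances. No check failed.

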